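# Find the card case whose lid hinge still holds

### The job

One of these two card cases has a lid hinge that has gone slack. Find the sound one: lift a lid by its tab to about 45 degrees and let go, and if it stays up by itself, shut the fingers and press gently straight down on its rubber buffer with about 5 newtons for one to two seconds (never 10 or more, on either buffer) to make sure it does not sink. Leave the sound lid standing half open by itself and the slack one fully shut, and do not disturb the other things on the table.

Things in the scene. Friction and masses are not known exactly. Their poses are not given: they have to be found in the camera images.
- case_1: one of two identical grey steel index-card cases, 200 mm deep (x) x 170 mm wide (y) x 110 mm tall, fixed to the table. Origin: centre of its underside; x points from its front to its hinge side, y along the hinge, z up. The lid, tab and buffer belong to it.
- lid_1 (a joint): lid angle of case_1, rad: 0 shut, grows as its front edge rises, stop at 1.6. Lid 200 x 170 mm, 8 mm thick, 0.25 to 0.5 kg, hinged along the case's far (+x) upper edge. A sound friction hinge drags with a steady 1.8 N m (lifting by the tab takes 10 to 16 N); a slack one has almost no drag and its lid sinks shut within about a second when let go.
- hinge_1 (a point): the middle of the hinge line of case_1's lid: 100 mm behind the case's centre, level with its upper rim; the hinge line runs along the case's y.
- tab_1 (a point): holding point of the steel pull tab of case_1's lid. The tab is 20 mm wide (along y), 8 mm thick and stands 42 mm out from the middle of the lid's front edge, in the lid's plane; this point is on its middle line, 28 mm out from that edge, in mid thickness: 228 mm from the hinge line and 4 mm above the lid's underside. Axes as the case's, but turning with the lid. Free space all round it.
- buffer_1: the place to press on case_1's lid: a black rubber roller, 20 mm in diameter, 44 mm long, along the case's y, on a bracket just behind the tab. Origin: middle of the bracket's foot on the lid's upper face, 30 mm behind the lid's front edge; z out of the lid. The roller's axis stands 14 to 20 mm above the foot along z: how far it is screwed out varies, and it springs a little, so find it by feel.
- case_2: one of two identical grey steel index-card cases, 200 mm deep (x) x 170 mm wide (y) x 110 mm tall, fixed to the table. Origin: centre of its underside; x points from its front to its hinge side, y along the hinge, z up. The lid, tab and buffer belong to it.
- lid_2 (a joint): lid angle of case_2, rad: 0 shut, grows as its front edge rises, stop at 1.6. Lid 200 x 170 mm, 8 mm thick, 0.25 to 0.5 kg, hinged along the case's far (+x) upper edge. A sound friction hinge drags with a steady 1.8 N m (lifting by the tab takes 10 to 16 N); a slack one has almost no drag and its lid sinks shut within about a second when let go.
- hinge_2 (a point): the middle of the hinge line of case_2's lid: 100 mm behind the case's centre, level with its upper rim; the hinge line runs along the case's y.
- tab_2 (a point): holding point of the steel pull tab of case_2's lid. The tab is 20 mm wide (along y), 8 mm thick and stands 42 mm out from the middle of the lid's front edge, in the lid's plane; this point is on its middle line, 28 mm out from that edge, in mid thickness: 228 mm from the hinge line and 4 mm above the lid's underside. Axes as the case's, but turning with the lid. Free space all round it.
- buffer_2: the place to press on case_2's lid: a black rubber roller, 20 mm in diameter, 44 mm long, along the case's y, on a bracket just behind the tab. Origin: middle of the bracket's foot on the lid's upper face, 30 mm behind the lid's front edge; z out of the lid. The roller's axis stands 14 to 20 mm above the foot along z: how far it is screwed out varies, and it springs a little, so find it by feel.
- stamp: wooden hand stamp, 34 mm wide, 63 mm tall, loose between the cases; not to be disturbed. Origin: centre of its underside.
- stapler: black stapler, 130 x 34 x 43 mm, loose between the cases; not to be disturbed. Origin: centre of its underside.
- mug: white mug, 80 mm wide, 95 mm tall, loose; not to be disturbed. Origin: centre of its underside.
- punch: desk hole punch, 110 mm wide, 60 mm tall, loose; not to be disturbed. Origin: centre of its underside.
- carton: flat yellow carton, 160 x 110 x 38 mm, loose; not to be disturbed. Origin: centre of its underside.
- pencup: dark pen cup, 76 mm wide, 100 mm tall, loose, beyond the cases; not to be disturbed. Origin: centre of its underside.
- tumbler: clear drinking bottle, 64 mm wide, 170 mm tall, loose; not to be disturbed. Origin: centre of its underside.

How it is judged:
By the outcome, as a careful person would: the job done as asked, in the order asked, and still so for the second after the job is handed in, with the robot touching nothing.
It also fails if it takes over 72 s, if anything falls off the work surface, if the arm or the gripper's body presses on something with over 40 N, if the wrist force passes 120 N, or if a joint passes its speed limit or range.

### The arm

A 6-joint arm with a two-finger parallel gripper is mounted at the origin on the work surface. World frame = base frame: x ahead of the robot, y to its left, z up, the work surface at z = 0. Lengths are in m, angles in rad, forces in N, time in s.
With the tool pointing down it reaches from about 0.3 to 0.85 m from the base axis. Payload 4.2 kg.
Tool frame: the origin (TCP) lies on the front face of the gripper's body, between the roots of the fingers; the fingertips stand 78 mm ahead of it and the grasp point (between the pads) lies 60 mm ahead of it; z points along the fingers, y is the line along which they close (so a half turn about z gives the same grasp; the last joint's range is limited). The gripper opens to 91 mm and grips with 3 to 60 N. Pads are 32 mm wide; open, the fingers measure 118 mm over their backs; the gripper's body (76 mm by 178 mm) begins 60 mm behind the grasp point.
Start: joints at [-1.285, 0.32, 1.565, -0, 1.257, -0.02], TCP at [0.173, -0.548, 0.292] pointing down, gripper open.
Joint ranges: [-3.11, 3.11], [-0.84, 2.01], [0.21, 2.61], [-1.34, 4.49], [0.05, 2.63], [-2.56, 2.56]. Speed limits (rad/s): [2.57, 2.57, 3.14, 3.14, 3.14, 3.14].

### API

Orientations are given as [roll, pitch, yaw] about the fixed x, y, z axes, in that order (R = Rz(yaw) Ry(pitch) Rx(roll)).
In Python, from cell import get_state, imaging, workorder gives the robot as it stands. The module is installed in compiled form; this text tells all that it offers.
- The arm moves only by the tool servo_tool, never from a script. Its argument "increments" is a list of rows, each a list of 7 numbers: the turn, a rotation vector about the world's x, y, z as a fraction of full scale, then the shift along the world's x, y, z as a fraction of full scale, then the opening, from 0 (shut) to 1 (fully open). A call has exactly 8 rows; each row shifts and turns the commanded pose from where the row before left it; what a row does not reach is not made up. Full scale, the value 1, is 500 mm for a shift and 90 degrees for a turn. A row lasts 1/10 s, in which the tool goes at most 50 mm and 8.59 degrees, less where a joint would pass 70% of its speed; a pose out of reach is approached as far as the arm can. A call with a number of a shift or a turn outside -1 to 1 is refused whole. A call with a gripper value outside its range is refused whole. The fingers move at their own pace and stop on an object; "grip_force" is the grip in N (left out, the last holds). Time passes only in rows, so rows that do not move let the fingers close, or fill a call up. It gives the time, the measured TCP pose, the force, the opening and the grip force at its end, in the units of the state.
- get_state(): the state, without advancing time (a new reading comes with each control period).
- imaging.read_camera(name): name is "scene" or "top"; returns a dict with "image" (480x640x3 uint8, red, green, blue), "z_map" (480x640 float32, m along the optical axis (not along the pixel's ray), 0 where there is no reading), "fx", "fy", "cx", "cy" (pixels), "extrinsics" (4x4, takes a point from world to camera coordinates). Camera axes: x right, y down, z forward; pixel columns grow to the right and rows downward; lengths in m; the calibration is good to about 2 mm. A picture is of the moment at which its call begins.
- workorder.hand_in(): hands the job in; it is judged then, once.
The state is a dict: "time": time; "joint_positions": joint angles; "joint_vel": joint speeds; "joint_torque": joint torques, N m; "ee_pos": TCP position; "tcp_rot": TCP orientation; "ft_force": force on the tool from outside, world axes, zero at the start; "torque": the same for the moment, N m; "gripper_width": opening from 0.0 (shut) to 1.0 (fully open); "grip_force": force on a finger pad.
Only numpy, scipy, OpenCV 4.12 (cv2) and the standard library are available. Lean on these libraries where they do the work, as an engineer would, in place of code of your own. Each camera call takes 0.05 s, during which the arm holds its last target. There are 200 camera calls.

## Working session

There is one attempt and no reset: what is moved stays moved. The work goes in short steps, Python scripts to look and compute and a tool call to move; the robot and the scene stay as the last step left them, time stands still between calls to the robot, and variables do not carry over. Pictures are saved under pics/ and viewed, at most 10 in all, crops included, and the job is handed in when it is done.

Besides the shell and the picture viewer there is one more tool, called after "Request:" in YAML: its name, and indented under it one key for each argument. servo_tool: Moves the arm, as the interface text tells. Shift numbers are shares of 500 mm and turn numbers shares of 90 degrees, none past 1 either way. Its arguments: {"type":"object","properties":{"increments":{"type":"array"},"grip_force":{"type":"number"}},"required":["increments"]}

```bash
mkdir -p pics
cat > h.py <<'E'
import numpy as np,cv2
from cell import get_state,imaging,workorder
def cam(n,save=None):
    c=imaging.read_camera(n)
    if save: cv2.imwrite('pics/'+save,c['image'][:,:,::-1])
    z=c['z_map'];v,u=np.mgrid[0:480,0:640]
    P=np.stack([(u-c['cx'])/c['fx']*z,(v-c['cy'])/c['fy']*z,z,np.ones_like(z)],-1)
    W=P@np.linalg.inv(c['extrinsics']).T
    W=W[...,:3];W[z==0]=np.nan
    return c,W
E
python3 - <<'E'
from h import *
np.set_printoptions(precision=4,suppress=True)
for n in('top','scene'):
    c,W=cam(n,n+'1.png');np.savez(n+'1.npz',W=W,im=c['image'],E=c['extrinsics'])
    print(n,c['fx'],c['cx'],c['cy'],np.linalg.inv(c['extrinsics']),(~np.isnan(W[...,0])).mean())
print(get_state())
E
```

```text
top 562.4751383446865 313.63455940084606 230.829200813112 [[-0.0297 -0.988   0.1514  0.3809]
 [-0.9996  0.0289 -0.007   0.0286]
 [ 0.0026 -0.1516 -0.9884  1.4668]
 [ 0.      0.      0.      1.    ]] 0.99595703125
scene 469.50918063841254 323.8167620924804 240.35869758373624 [[ 0.8856  0.3141 -0.3422  1.0147]
 [ 0.4645 -0.6058  0.646  -0.7619]
 [-0.0044 -0.731  -0.6824  0.9374]
 [ 0.      0.      0.      1.    ]] 0.9959375
{'time': 0.1, 'joint_positions': array([-1.2851,  0.3202,  1.5655, -0.    ,  1.2574, -0.02  ]), 'joint_vel': array([-0.0001, -0.0014, -0.0035, -0.0008,  0.0011,  0.0012]), 'joint_torque': array([ -0.0004, -41.3335, -23.2511,   0.0728,   0.0421,  -0.0001]), 'ee_pos': array([ 0.173 , -0.548 ,  0.2915]), 'tcp_rot': array([-3.14  , -0.    ,  0.3058]), 'ft_force': array([ 0.1772,  0.0438, -0.5143]), 'torque': array([0.0338, 0.0015, 0.0499]), 'grip_force': 0.0, 'gripper_width': 1.0019120789836926}
```

View pics/top1.png

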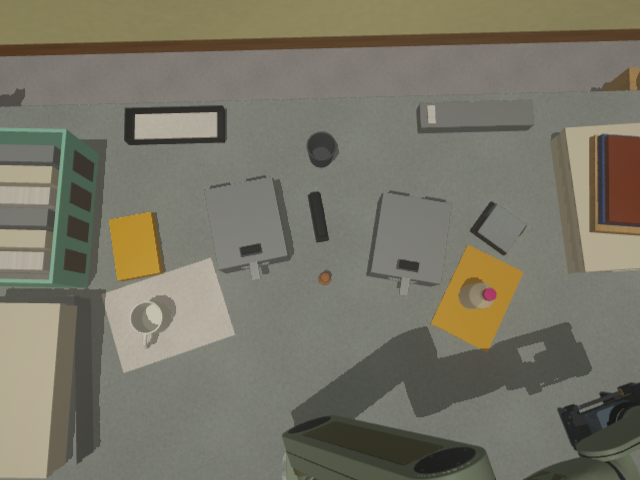

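View pics/scene1.png

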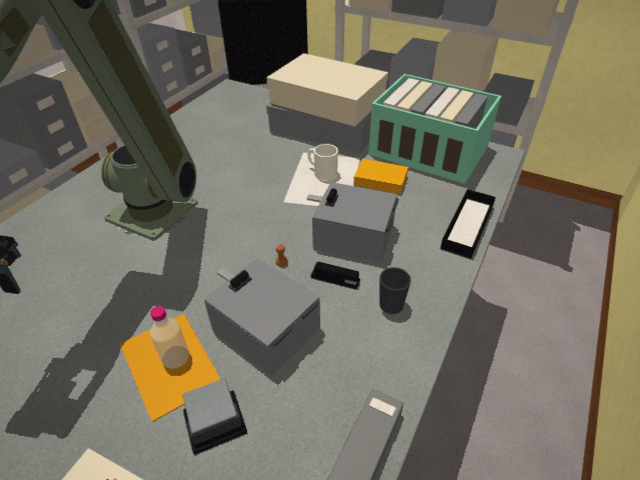

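The top view shows two cases, with lid centres near (250,225) and (410,237). Their tabs are at (256,270) and (404,286), and the black buffers at (250,250) and (408,266). The stamp (325,278) and stapler (318,217) lie between the cases, and the bottle is at (478,294).

Run:
```python
from h import *
np.set_printoptions(precision=4,suppress=True)
d=np.load('top1.npz');W=d['W'];im=d['im'].astype(int)
s=np.load('scene1.npz');S=s['W'];sim=s['im'].astype(int)
for name,(u0,u1,v0,v1),yr in(('L',(195,300,165,290),(0,0.35)),('R',(360,460,180,300),(-.35,0))):
    m=np.zeros((480,640),bool);m[v0:v1,u0:u1]=1
    lid=m&(W[...,2]>.105)&(W[...,2]<.126)
    n,l,st,_=cv2.connectedComponentsWithStats(lid.astype(np.uint8));k=1+np.argmax(st[1:,4]);lid=l==k
    # body only (erode tab away)
    body=cv2.morphologyEx(cv2.morphologyEx(lid.astype(np.uint8),cv2.MORPH_CLOSE,np.ones((25,25))),cv2.MORPH_OPEN,np.ones((25,25)))>0
    p=W[body&lid]
    z=np.median(p[:,2]); r=cv2.minAreaRect((p[:,:2]*1000).astype(np.float32))
    print(name,'lid z',z,'rect',r)
    tab=m&lid&~cv2.dilate(body.astype(np.uint8),np.ones((3,3))).astype(bool)
    n,l,st,_=cv2.connectedComponentsWithStats(tab.astype(np.uint8));k=1+np.argmax(st[1:,4])
    t=W[l==k];print(' tab',st[k,4],t.mean(0),t.min(0),t.max(0))
    a=np.deg2rad(r[2]); 
    bl=m&(W[...,2]>.122)&(im.sum(-1)<150);b=W[bl]
    print(' buf top',bl.sum(),b.mean(0),np.percentile(b[:,2],[5,50,95]))
    # scene
    c=np.array(r[0])/1000
    near=(np.hypot(S[...,0]-c[0],S[...,1]-c[1])<.2)&(S[...,2]>.105)&(S[...,2]<.16)
    li=near&(S[...,2]<.122)&(np.hypot(S[...,0]-c[0],S[...,1]-c[1])<.07)
    print(' scene lid z',np.median(S[li][:,2]))
    b2=near&(S[...,2]>.121)&(sim.sum(-1)<150);q=S[b2]
    print(' buf scene',b2.sum(),q.mean(0),np.percentile(q[:,2],[5,50,95,99]))
# other things
for nm,(u,v) in dict(stamp=(325,278),stapler=(318,217),bottle=(489,294),mug=(147,317),pencup=(321,140),punch=(500,228),carton=(135,245)).items():
    print(nm,W[v,u])
```

```text
L lid z 0.119219782008126 rect ((610.5595703125, 184.26031494140625), (226.1376495361328, 170.0514678955078), 9.99783992767334)
 tab 82 [0.486  0.1622 0.1191] [0.4749 0.151  0.1112] [0.4968 0.1722 0.1251]
 buf top 7 [0.5466 0.1556 0.1421] [0.1362 0.1415 0.1468]
 scene lid z 0.11824413439818471
 buf scene 117 [0.5503 0.1631 0.1359] [0.1221 0.1387 0.1462 0.147 ]
R lid z 0.11896333656154745 rect ((564.2112426757812, -216.5871124267578), (170.77491760253906, 221.26092529296875), 78.56856536865234)
 tab 100 [ 0.4402 -0.1913  0.1191] [ 0.4262 -0.2035  0.1114] [ 0.4529 -0.1793  0.1255]
 buf top 52 [ 0.4978 -0.2002  0.1421] [0.1361 0.1427 0.1477]
 scene lid z 0.11796713267348635
 buf scene 210 [ 0.5022 -0.2098  0.1352] [0.122  0.1383 0.1446 0.1451]
stamp [ 0.4763 -0.0062  0.0624]
stapler [0.6344 0.0062 0.0443]
bottle [ 0.4211 -0.3774  0.1738]
mug [0.3937 0.4514 0.0082]
pencup [ 0.8378 -0.0079  0.0487]
punch [ 0.589  -0.4519  0.0655]
carton [0.5767 0.4767 0.0365]
```

Run:
```python
from h import *
np.set_printoptions(precision=4,suppress=True)
for f in('top','scene'):
  d=np.load(f+'1.npz');W=d['W'];im=d['im'].astype(int)
  for name,c,a in(('L',(.6106,.1843),10.),('R',(.5642,-.2166),-11.43)):
    a=np.deg2rad(a);x=np.array([np.cos(a),np.sin(a)]);y=np.array([-x[1],x[0]])
    q=W[...,:2]-np.array(c);X=q@x;Y=q@y;Z=W[...,2]
    ok=(abs(X)<.19)&(abs(Y)<.12)&(Z>.1075)&(Z<.128)
    out=[]
    for y0 in(-.07,-.05,.05,.07):
        k=ok&(abs(Y-y0)<.008);out.append((X[k].min(),X[k].max()))
    xs=[(Y[k].min(),Y[k].max()) for x0 in(-.07,0,.06) for k in[ok&(abs(X-x0)<.01)]]
    front=np.median([o[0] for o in out])
    t=ok&(X<front-.006)
    print(f,name,'front/back',np.array(out).round(4).tolist(),'sides',np.array(xs).round(4).tolist())
    print('  tab X',X[t].min(),X[t].max(),'Y',Y[t].min(),Y[t].max(),'meanY',Y[t].mean(),'z',np.median(Z[t]))
    b=(abs(X)<.13)&(abs(Y)<.06)&(Z>.123)&(Z<.16);print('  buf X',X[b].min(),X[b].max(),'Y',Y[b].min(),Y[b].max(),'ztop',np.percentile(Z[b],[90,98]))
```

```text
top L front/back [[-0.096, 0.1114], [-0.0956, 0.1124], [-0.0958, 0.1119], [-0.0957, 0.1116]] sides [[-0.0851, 0.0846], [-0.0851, 0.0846], [-0.0847, 0.0847]]
  tab X -0.1377483126537114 -0.10186398936699839 Y -0.010254910417513082 0.009870744079171434 meanY -0.00034839171214994864 z 0.11913070252760083
  buf X -0.12968121959704676 0.10203923435555382 Y -0.05993608924768612 0.059998368957366044 ztop [0.1458 0.1492]
top R front/back [[-0.0982, 0.1099], [-0.098, 0.1105], [-0.098, 0.1105], [-0.0983, 0.1098]] sides [[-0.0847, 0.085], [-0.085, 0.0853], [-0.0853, 0.0853]]
  tab X -0.13971915588944148 -0.104165733141338 Y -0.010182564308425117 0.010537566071911678 meanY 0.00047215795807406866 z 0.11879384800609483
  buf X -0.12706380973993756 0.09852918041404743 Y -0.059933100805458134 0.059448901829072684 ztop [0.1442 0.1475]
scene L front/back [[-0.0962, 0.1107], [-0.0953, 0.1106], [-0.097, 0.1107], [-0.0948, 0.108]] sides [[-0.0896, 0.0811], [-0.0902, 0.0832], [-0.0904, 0.082]]
  tab X -0.13964523511216811 -0.10212331138468503 Y -0.016735452842321127 0.009548618856710912 meanY -0.005976521690380326 z 0.11704772539286096
  buf X -0.07813263599562746 0.006324807346206203 Y -0.03315015603030265 0.0338481016185662 ztop [0.1456 0.1466]
scene R front/back [[-0.0968, 0.111], [-0.0968, 0.1104], [-0.0987, 0.1107], [-0.0978, 0.1101]] sides [[-0.0889, 0.0819], [-0.0883, 0.0816], [-0.0887, 0.0811]]
  tab X -0.13919487673653635 -0.10343379294834883 Y -0.013974272940135526 0.007160380745329689 meanY -0.0050217123623543 z 0.11756294585965987
  buf X -0.07852566069114517 -0.05439565378711538 Y -0.029613803330964486 0.021858724321724126 ztop [0.1438 0.145 ]
```

```bash
cat >> h.py <<'E'
from scipy.spatial.transform import Rotation as Ro, Slerp
CASE=dict(L=((.6106,.1843),10.,-.1237),R=((.5642,-.2166),-11.43,-.126))
class Case:
    def __init__(s,n):
        c,a,t=CASE[n];s.a=np.deg2rad(a);s.x=np.array([np.cos(s.a),np.sin(s.a),0]);s.y=np.array([-s.x[1],s.x[0],0])
        s.tab=np.array([*c,.114])+t*s.x-.002*s.y;s.h=s.tab+.228*s.x-[0,0,.004]
    def on(s,fwd,up,th): # point in lid: fwd from hinge toward front, up from underside, angle
        return s.h+fwd*(-np.cos(th)*s.x+[0,0,np.sin(th)])+up*(np.sin(th)*s.x+[0,0,np.cos(th)])
    def pose(s,G,tilt,tip=.06): # tilt: deg, tool points forward by tilt
        R=Ro.from_rotvec(-np.deg2rad(tilt)*s.y)*Ro.from_euler('xyz',[np.pi,0,s.a])
        return R,np.asarray(G)-tip*R.as_matrix()[:,2]
def rows(start,wps):
    """wps: list of (pose,n); prints increments"""
    R,p=start
    for (R2,p2),n in wps:
        dr=(R2*R.inv()).as_rotvec()/n/(np.pi/2);dp=(p2-p)/n/.5
        print(n,'x',np.r_[dr,dp].round(4).tolist(),'mm',np.linalg.norm(p2-p)/n*1e3,'deg',np.linalg.norm(dr)*90);R,p=R2,p2
def now():
    s=get_state();return Ro.from_euler('xyz',s['tcp_rot']),np.array(s['ee_pos'])
E
python3 - <<'E'
from h import *
c=Case('R');print(c.tab)
g=c.pose(c.tab,20);zt=g[0].as_matrix()[:,2]
pre=(g[0],g[1]-.09*zt)
rows(now(),[(pre,11),(g,4)])
# lift, 10 rows to 47deg
t=np.deg2rad(np.arange(0,48,4.7));
P=[c.pose(c.on(.228,.004,a),20-np.rad2deg(a)) for a in t]
rows(g,[(p,1) for p in P[1:]])
E
```

```text
[ 0.44030255 -0.19359084  0.114     ]
11 x [0.001, -0.0204, -0.029, 0.0395, 0.0663, -0.0066] mm 38.71650291103979 deg 3.1887443154679986
4 x [0.0, 0.0, 0.0, 0.0151, -0.0031, -0.0423] mm 22.499999999999996 deg 0.0
1 x [0.0103, 0.0512, 0.0, 0.0113, -0.0023, 0.0403] mm 20.973518356412292 deg 4.6999999999999975
1 x [0.0103, 0.0512, 0.0, 0.0145, -0.0029, 0.0392] mm 20.97351835641229 deg 4.7
1 x [0.0103, 0.0512, -0.0, 0.0176, -0.0036, 0.0379] mm 20.973518356412306 deg 4.700000000000004
1 x [0.0103, 0.0512, -0.0, 0.0206, -0.0042, 0.0363] mm 20.973518356412267 deg 4.6999999999999975
1 x [0.0103, 0.0512, -0.0, 0.0235, -0.0047, 0.0344] mm 20.973518356412285 deg 4.6999999999999975
1 x [0.0103, 0.0512, -0.0, 0.0262, -0.0053, 0.0324] mm 20.973518356412335 deg 4.7000000000000055
1 x [0.0103, 0.0512, -0.0, 0.0287, -0.0058, 0.0301] mm 20.973518356412285 deg 4.699999999999991
1 x [0.0103, 0.0512, 0.0, 0.031, -0.0063, 0.0276] mm 20.973518356412292 deg 4.700000000000002
1 x [0.0103, 0.0512, 0.0, 0.0331, -0.0067, 0.0249] mm 20.973518356412296 deg 4.699999999999995
1 x [0.0103, 0.0512, -0.0, 0.035, -0.0071, 0.022] mm 20.97351835641229 deg 4.699999999999999
```

Request:
servo_tool:
  increments:
    - [0.001,-0.0204,-0.029,0.0395,0.0663,0,1]
    - [0.001,-0.0204,-0.029,0.0395,0.0663,0,1]
    - [0.001,-0.0204,-0.029,0.0395,0.0663,0,1]
    - [0.001,-0.0204,-0.029,0.0395,0.0663,0,1]
    - [0.001,-0.0204,-0.029,0.0395,0.0663,0,1]
    - [0.001,-0.0204,-0.029,0.0395,0.0663,0,1]
    - [0.001,-0.0204,-0.029,0.0395,0.0663,0,1]
    - [0.001,-0.0204,-0.029,0.0395,0.0663,0,1]

```text
time: 0.9
ee_pos: [0.3314, -0.2816, 0.292]
tcp_rot: [3.123, -0.256, -0.061]
ft_force: [0.6, 0.5, -0.2]
gripper_width: 1.002
grip_force: 0.0
```

Request:
servo_tool:
  increments:
    - [0.001,-0.0204,-0.029,0.0395,0.0663,-0.02,1]
    - [0.001,-0.0204,-0.029,0.0395,0.0663,-0.02,1]
    - [0.001,-0.0204,-0.029,0.0395,0.0663,-0.03,1]
    - [0,0,0,0,0,0,1]
    - [0,0,0,0,0,0,1]
    - [0,0,0,0,0,0,1]
    - [0,0,0,0,0,0,1]
    - [0,0,0,0,0,0,1]

```text
time: 1.7
ee_pos: [0.3902, -0.1848, 0.2577]
tcp_rot: [3.14, -0.35, -0.202]
ft_force: [-1.2, 0.8, -0.3]
gripper_width: 0.998
grip_force: 0.0
```

Run:
```python
from h import *
c=Case('R')
g=c.pose(c.tab,20)
cc,W=cam('top','top2.png');print(get_state()['ft_force'],get_state()['time'])
rows(now(),[(g,5)])
im=cc['image'][180:340,300:540,::-1];cv2.imwrite('pics/top2c.png',cv2.resize(im,None,fx=3,fy=3))
```

```text
[ 0.37779949 -0.76663522  0.44092668] 1.75
5 x [0.0002, 0.0, 0.0004, 0.012, -0.0019, -0.0349] mm 18.46399904566945 deg 0.042026393274550586
```

View pics/top2c.png

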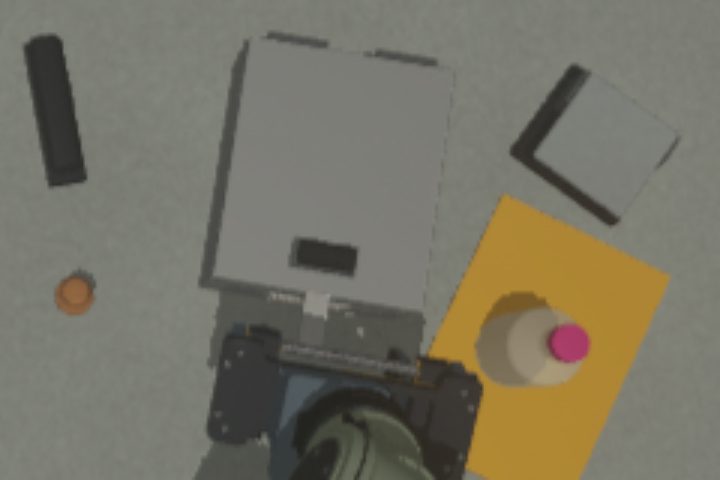

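The gripper is centred over the right-hand tab (318,305), and the bottle (570,343) is well clear. Next I descend and grip.

Request:
servo_tool:
  increments:
    - [0,0,0,0.012,-0.002,-0.035,1]
    - [0,0,0,0.012,-0.002,-0.035,1]
    - [0,0,0,0.012,-0.002,-0.035,1]
    - [0,0,0,0.012,-0.002,-0.035,1]
    - [0,0,0,0.012,-0.002,-0.035,1]
    - [0,0,0,0,0,0,0]
    - [0,0,0,0,0,0,0]
    - [0,0,0,0,0,0,0]
  grip_force: 35

```text
time: 2.55
ee_pos: [0.4206, -0.1891, 0.1707]
tcp_rot: [3.14, -0.351, -0.201]
ft_force: [1.0, 0.8, -0.1]
gripper_width: 0.77
grip_force: 0.0
```

Request:
servo_tool:
  increments:
    - [0,0,0,0,0,0,0]
    - [0,0,0,0,0,0,0]
    - [0,0,0,0,0,0,0]
    - [0,0,0,0,0,0,0]
    - [0,0,0,0,0,0,0]
    - [0,0,0,0,0,0,0]
    - [0,0,0,0,0,0,0]
    - [0,0,0,0,0,0,0]

```text
time: 3.35
ee_pos: [0.4204, -0.1886, 0.1698]
tcp_rot: [3.14, -0.349, -0.2]
ft_force: [-0.4, 0.8, 1.2]
gripper_width: 0.214
grip_force: 35.0
```

Width 0.214 is about 19.5 mm, so it is holding the tab. Lifting along the arc.

Request:
servo_tool:
  increments:
    - [0.0103,0.0512,0,0.0113,-0.0023,0.0403,0]
    - [0.0103,0.0512,0,0.0145,-0.0029,0.0392,0]
    - [0.0103,0.0512,0,0.0176,-0.0036,0.0379,0]
    - [0.0103,0.0512,0,0.0206,-0.0042,0.0363,0]
    - [0.0103,0.0512,0,0.0235,-0.0047,0.0344,0]
    - [0,0,0,0,0,0,0]
    - [0,0,0,0,0,0,0]
    - [0,0,0,0,0,0,0]

```text
time: 4.15
ee_pos: [0.4638, -0.1973, 0.2643]
tcp_rot: [3.14, 0.062, -0.2]
ft_force: [-2.1, 0.9, 4.8]
gripper_width: 0.213
grip_force: 35.0
```

Request:
servo_tool:
  increments:
    - [0.0103,0.0512,0,0.0262,-0.0053,0.0324,0]
    - [0.0103,0.0512,0,0.0287,-0.0058,0.0301,0]
    - [0.0103,0.0512,0,0.031,-0.0063,0.0276,0]
    - [0.0103,0.0512,0,0.0331,-0.0067,0.0249,0]
    - [0.0103,0.0512,0,0.035,-0.0071,0.022,0]
    - [0,0,0,0,0,0,0]
    - [0,0,0,0,0,0,0]
    - [0,0,0,0,0,0,0]

```text
time: 4.95
ee_pos: [0.5407, -0.2128, 0.3329]
tcp_rot: [3.14, 0.473, -0.2]
ft_force: [-0.8, 0.3, 3.6]
gripper_width: 0.214
grip_force: 35.0
```

Request:
servo_tool:
  increments:
    - [0,0,0,0,0,0,1]
    - [0,0,0,0,0,0,1]
    - [0,0,0,0,0,0,1]
    - [0,0,0,0,0,0,1]
    - [0,0,0,0,0,0,1]
    - [0,0,0,0,0,0,1]
    - [0,0,0,0,0,0,1]
    - [0,0,0,0,0,0,1]

```text
time: 5.75
ee_pos: [0.5411, -0.2131, 0.3323]
tcp_rot: [3.139, 0.471, -0.2]
ft_force: [0.4, -0.4, 0.6]
gripper_width: 0.888
grip_force: 0.0
```

Request:
servo_tool:
  increments:
    - [0,0,0,0,0,0,1]
    - [0,0,0,0,0,0,1]
    - [0,0,0,0,0,0,1]
    - [0,0,0,0,0,0,1]
    - [0,0,0,0,0,0,1]
    - [0,0,0,0,0,0,1]
    - [0,0,0,0,0,0,1]
    - [0,0,0,0,0,0,1]

```text
time: 6.55
ee_pos: [0.5411, -0.2131, 0.3323]
tcp_rot: [3.139, 0.471, -0.2]
ft_force: [0.2, -0.3, -0.5]
gripper_width: 1.003
grip_force: 0.0
```

```bash
cat >> h.py <<'E'
def lidangle(n,W,lo=.03,hi=.17):
    """median angle of lid from points near case side strips"""
    c=Case(n);q=W-c.h;X=q@c.x;Y=q@c.y;Z=q[...,2]
    r=np.hypot(X,Z);k=(abs(Y)>.03)&(abs(Y)<.075)&(X<0)&(Z>.002)&(r>lo)&(r<hi)
    if k.sum()<20:return None
    A=np.rad2deg(np.arctan2(Z[k],-X[k])-np.arcsin(.008/r[k]));return np.percentile(A,[10,50,90]).round(1),int(k.sum())
E
python3 - <<'E'
from h import *
c,W=cam('scene','scene3.png');print(lidangle('R',W),lidangle('L',W))
s=get_state();print(s['time'],s['gripper_width'])
E
```

```text
(array([45.8, 47.1, 48.5]), 2490) (array([-1.4,  0.1,  1.6]), 1024)
6.6 0.9988784830628583
```

View pics/scene3.png

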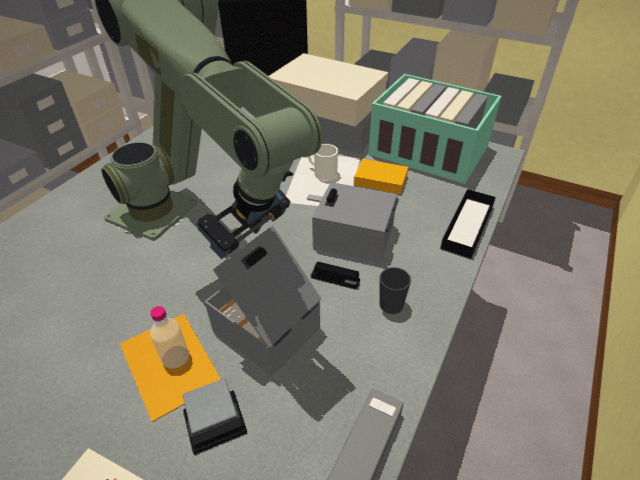

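The right-hand lid is standing at about 47° by itself more than a second after release. In the picture its edge is near (265,240) and the gripper is clear behind it. Next I retreat, shut the fingers and go above the buffer.

Run:
```python
from h import *
c=Case('R');th=np.deg2rad(47.1);s=now();zt=s[0].as_matrix()[:,2]
a=(s[0],s[1]-.10*zt)
ax=c.on(.170,.025,th);top=ax+[0,0,.010];print('roller top',top)
b=c.pose(top+[0,0,.025],0,.078)
rows(s,[(a,4),(b,6)])
```

```text
roller top [ 0.56830363 -0.21947014  0.26155031]
4 x [0.0, 0.0, 0.0, 0.0223, -0.0044, 0.0446] mm 25.0 deg 0.0
6 x [-0.0096, -0.0491, 0.0, -0.0058, 0.0008, -0.019] mm 9.922152070913649 deg 4.499016805067094
```

Request:
servo_tool:
  increments:
    - [0,0,0,0.0223,-0.0044,0.0446,1]
    - [0,0,0,0.0223,-0.0044,0.0446,1]
    - [0,0,0,0.0223,-0.0044,0.0446,1]
    - [0,0,0,0.0223,-0.0044,0.0446,1]
    - [0,0,0,0,0,0,0]
    - [0,0,0,0,0,0,0]
    - [0,0,0,0,0,0,0]
    - [0,0,0,0,0,0,0]
  grip_force: 10

```text
time: 7.4
ee_pos: [0.5852, -0.2218, 0.4206]
tcp_rot: [3.139, 0.474, -0.2]
ft_force: [-0.2, -0.7, -0.6]
gripper_width: 0.682
grip_force: 0.0
```

Request:
servo_tool:
  increments:
    - [-0.0096,-0.0491,0,-0.0058,0.0008,-0.019,0]
    - [-0.0096,-0.0491,0,-0.0058,0.0008,-0.019,0]
    - [-0.0096,-0.0491,0,-0.0058,0.0008,-0.019,0]
    - [-0.0096,-0.0491,0,-0.0058,0.0008,-0.019,0]
    - [-0.0096,-0.0491,0,-0.0058,0.0008,-0.019,0]
    - [-0.0096,-0.0491,0,-0.0058,0.0008,-0.019,0]
    - [0,0,0,0,0,0,0]
    - [0,0,0,0,0,0,0]

```text
time: 8.2
ee_pos: [0.5678, -0.2195, 0.3648]
tcp_rot: [-3.141, 0.001, -0.2]
ft_force: [-0.4, 0.5, -0.2]
gripper_width: 0.011
grip_force: 0.0
```

Run:
```python
from h import *
np.set_printoptions(precision=4,suppress=True)
c=Case('R');th=np.deg2rad(47.1);ax=c.on(.170,.025,th);top=ax+[0,0,.01]
for n in('scene','top'):
    cc,W=cam(n,n+'4.png');print(n,lidangle('R',W))
    # black pixels near roller in lid coords
    q=W-c.h;X=q@c.x;Y=q@c.y;Z=q[...,2]
    f=-X*np.cos(th)+Z*np.sin(th);u=X*np.sin(th)+Z*np.cos(th)
    k=(abs(f-.17)<.025)&(u>.012)&(u<.05)&(abs(Y)<.035)
    print(k.sum(),'f',np.percentile(f[k],[5,50,95]),'u',np.percentile(u[k],[50,90,97]),'Y',np.percentile(Y[k],[3,97]))
F=[];s=None
for i in range(20):
    cc=imaging.read_camera('scene') if i%5==0 else None
    s=get_state();F.append(s['ft_force'])
print('F',np.mean(F,0),np.std(F,0),s['time'],s['gripper_width'],s['ee_pos'],s['tcp_rot'])
rows(now(),[(c.pose(top+[0,0,.010],0,.078),1)])
cv2.imwrite('pics/c4.png',cv2.resize(cv2.imread('pics/scene4.png')[140:380,160:400],None,fx=2.4,fy=2.4))
```

```text
scene (array([45.8, 47.1, 48.5]), 2488)
249 f [0.1613 0.1714 0.1798] u [0.0304 0.0343 0.0353] Y [-0.0257  0.0183]
top (array([46.5, 47.4, 49. ]), 165)
26 f [0.1637 0.1778 0.1834] u [0.0152 0.031  0.0324] Y [-0.0218  0.0292]
F [-0.083  -0.0932  0.1415] [0.3578 0.2435 0.3366] 8.5 0.002634307414753912 [ 0.5689 -0.2197  0.3644] [-3.1412 -0.     -0.1994]
1 x [-0.0003, 0.0001, -0.0001, -0.0013, 0.0004, -0.0297] mm 14.857171520246386 deg 0.025821223849738773
```

View pics/c4.png

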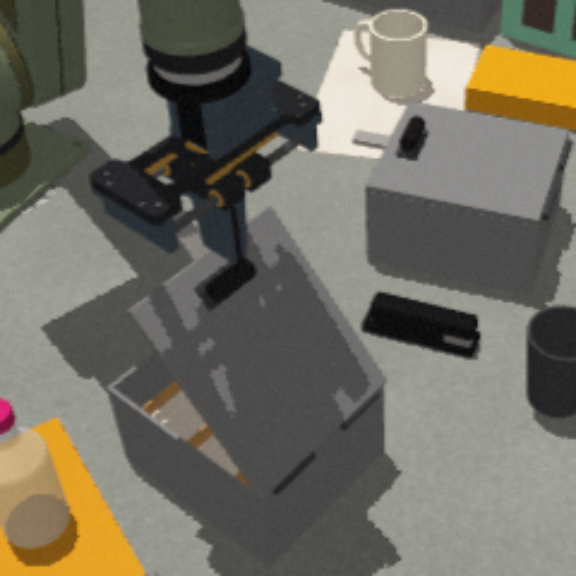

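The fingers are shut, directly over the buffer roller at (230,285) in the crop. Descending slowly.

Request:
servo_tool:
  increments:
    - [0,0,0,-0.001,0,-0.008,0]
    - [0,0,0,0,0,-0.008,0]
    - [0,0,0,0,0,-0.008,0]
    - [0,0,0,0,0,-0.008,0]
    - [0,0,0,0,0,-0.006,0]
    - [0,0,0,0,0,0,0]
    - [0,0,0,0,0,0,0]
    - [0,0,0,0,0,0,0]

```text
time: 9.3
ee_pos: [0.5679, -0.2196, 0.3457]
tcp_rot: [-3.141, -0.001, -0.2]
ft_force: [0.6, -0.6, 0.1]
gripper_width: 0.007
grip_force: 0.0
```

Request:
servo_tool:
  increments:
    - [0,0,0,0,0,-0.0006,0]
    - [0,0,0,0,0,-0.0006,0]
    - [0,0,0,0,0,-0.0006,0]
    - [0,0,0,0,0,-0.0006,0]
    - [0,0,0,0,0,-0.0006,0]
    - [0,0,0,0,0,0,0]
    - [0,0,0,0,0,0,0]
    - [0,0,0,0,0,0,0]

```text
time: 10.1
ee_pos: [0.5678, -0.2195, 0.344]
tcp_rot: [-3.141, -0.0, -0.2]
ft_force: [0.3, 0.1, 0.7]
gripper_width: 0.002
grip_force: 0.0
```

```bash
cat > f.py <<'E'
from h import *
F=[]
for i in range(3):
    imaging.read_camera('top');F.append(get_state()['ft_force'])
s=get_state();print(np.round(F,2).tolist(),np.mean(F,0).round(2),s['time'],s['ee_pos'])
E
python3 f.py
```

```text
[[0.61, 0.32, -0.1], [-0.25, 0.1, 0.21], [0.2, -0.12, -0.04]] [0.19 0.1  0.02] 10.25 [ 0.56781413 -0.21955125  0.34401241]
```

Request:
servo_tool:
  increments:
    - [0,0,0,0,0,-0.0006,0]
    - [0,0,0,0,0,-0.0006,0]
    - [0,0,0,0,0,-0.0006,0]
    - [0,0,0,0,0,-0.0006,0]
    - [0,0,0,0,0,-0.0006,0]
    - [0,0,0,0,0,0,0]
    - [0,0,0,0,0,0,0]
    - [0,0,0,0,0,0,0]

```text
time: 11.05
ee_pos: [0.5678, -0.2195, 0.3425]
tcp_rot: [-3.141, -0.0, -0.2]
ft_force: [-0.0, 0.4, -0.2]
gripper_width: 0.004
grip_force: 0.0
```

```bash
python3 f.py
```

```text
[[0.31, -0.85, -0.9], [0.29, -0.53, -0.97], [0.58, -0.13, -0.24]] [ 0.4  -0.51 -0.7 ] 11.2 [ 0.56781946 -0.21951029  0.34253949]
```

Request:
servo_tool:
  increments:
    - [0,0,0,0,0,-0.0005,0]
    - [0,0,0,0,0,-0.0005,0]
    - [0,0,0,0,0,-0.0005,0]
    - [0,0,0,0,0,-0.0005,0]
    - [0,0,0,0,0,0,0]
    - [0,0,0,0,0,0,0]
    - [0,0,0,0,0,0,0]
    - [0,0,0,0,0,0,0]

```text
time: 12.0
ee_pos: [0.5678, -0.2195, 0.3415]
tcp_rot: [-3.141, -0.0, -0.2]
ft_force: [-0.2, 1.1, 0.3]
gripper_width: 0.007
grip_force: 0.0
```

```bash
python3 f.py
```

```text
[[-0.27, 0.62, 0.46], [-0.12, 0.15, 0.28], [0.56, -0.06, -0.52]] [0.06 0.24 0.07] 12.15 [ 0.56779331 -0.21953295  0.34152709]
```

Request:
servo_tool:
  increments:
    - [0,0,0,0,0,-0.0005,0]
    - [0,0,0,0,0,-0.0005,0]
    - [0,0,0,0,0,-0.0005,0]
    - [0,0,0,0,0,-0.0005,0]
    - [0,0,0,0,0,0,0]
    - [0,0,0,0,0,0,0]
    - [0,0,0,0,0,0,0]
    - [0,0,0,0,0,0,0]

```text
time: 12.95
ee_pos: [0.5678, -0.2195, 0.3405]
tcp_rot: [-3.141, -0.0, -0.2]
ft_force: [-0.1, -0.7, -0.6]
gripper_width: 0.004
grip_force: 0.0
```

```bash
python3 f.py
```

```text
[[-0.29, -0.09, -0.57], [0.09, -0.02, -1.11], [-0.09, 0.01, -0.43]] [-0.1  -0.03 -0.7 ] 13.1 [ 0.56780394 -0.2195077   0.34054546]
```

Request:
servo_tool:
  increments:
    - [0,0,0,0,0,-0.0005,0]
    - [0,0,0,0,0,-0.0005,0]
    - [0,0,0,0,0,-0.0005,0]
    - [0,0,0,0,0,-0.0005,0]
    - [0,0,0,0,0,0,0]
    - [0,0,0,0,0,0,0]
    - [0,0,0,0,0,0,0]
    - [0,0,0,0,0,0,0]

```text
time: 13.9
ee_pos: [0.5678, -0.2195, 0.3396]
tcp_rot: [-3.141, -0.0, -0.2]
ft_force: [0.0, -0.1, 1.0]
gripper_width: 0.011
grip_force: 0.4
```

```bash
python3 f.py
```

```text
[[-0.54, 0.2, 1.21], [-0.24, 0.25, 1.15], [-0.83, -0.1, 0.44]] [-0.54  0.12  0.93] 14.05 [ 0.56781712 -0.21952066  0.33956361]
```

Request:
servo_tool:
  increments:
    - [0,0,0,0,0,-0.0005,0]
    - [0,0,0,0,0,-0.0005,0]
    - [0,0,0,0,0,-0.0005,0]
    - [0,0,0,0,0,0,0]
    - [0,0,0,0,0,0,0]
    - [0,0,0,0,0,0,0]
    - [0,0,0,0,0,0,0]
    - [0,0,0,0,0,0,0]

```text
time: 14.85
ee_pos: [0.5676, -0.2195, 0.3391]
tcp_rot: [-3.141, -0.0, -0.2]
ft_force: [-1.9, 0.8, 5.7]
gripper_width: 0.004
grip_force: 2.7
```

```bash
python3 f.py
```

```text
[[-1.88, 1.07, 5.36], [-3.25, 0.66, 5.16], [-2.41, -0.24, 5.14]] [-2.51  0.5   5.22] 15.0 [ 0.56760382 -0.21949331  0.33909584]
```

About 5.2 N has been held for 0.65 s with no sinking. I hold 0.7 s more, then lift off.

Request:
servo_tool:
  increments:
    - [0,0,0,0,0,0,0]
    - [0,0,0,0,0,0,0]
    - [0,0,0,0,0,0,0]
    - [0,0,0,0,0,0,0]
    - [0,0,0,0,0,0,0]
    - [0,0,0,0,0,0,0]
    - [0,0,0,0,0,0.01,0]
    - [0,0,0,0,0,0.04,0]

```text
time: 15.8
ee_pos: [0.5675, -0.2194, 0.3614]
tcp_rot: [-3.14, 0.004, -0.2]
ft_force: [0.2, 0.0, -0.0]
gripper_width: 0.002
grip_force: 0.0
```

Request:
servo_tool:
  increments:
    - [0,0,0,0,0,0.08,0]
    - [0,0,0,0,0,0.08,0]
    - [0,0,0,0,0,0.08,0]
    - [0,0,0,-0.06,0,0,0]
    - [0,0,0,-0.06,0,0,0]
    - [0,0,0,0,0,0,0]
    - [0,0,0,0,0,0,0]
    - [0,0,0,0,0,0,0]

```text
time: 16.6
ee_pos: [0.5087, -0.2196, 0.4832]
tcp_rot: [-3.141, -0.0, -0.199]
ft_force: [1.2, 0.3, -0.1]
gripper_width: 0.002
grip_force: 0.0
```

Run:
```python
from h import *
c,W=cam('scene','scene5.png');print(lidangle('R',W),lidangle('L',W));
o=np.load('scene1.npz')['W']
_,T=cam('top','top5.png');print(lidangle('R',T))
a=np.concatenate([cv2.imread('pics/scene1.png'),cv2.imread('pics/scene5.png')],1);cv2.imwrite('pics/cmp.png',cv2.resize(a,(800,300)))
s=get_state();print(s['time'],s['ee_pos'],s['ft_force'])
```

```text
(array([45.8, 47.1, 48.6]), 2491) (array([-1.3,  0.1,  1.6]), 1041)
(array([46.4, 47.6, 49. ]), 609)
16.7 [ 0.50879549 -0.21962479  0.48300702] [ 0.15806927 -0.27195121  0.25443694]
```

View pics/cmp.png

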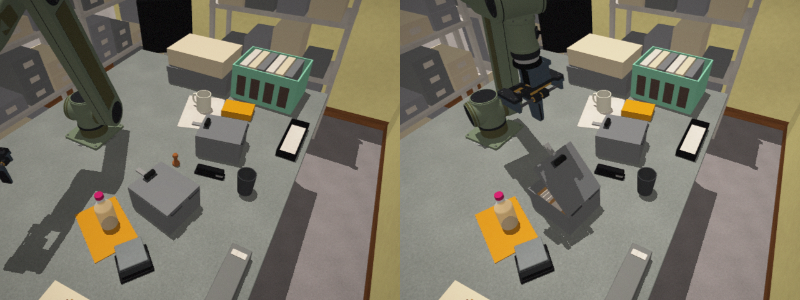

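The lid stayed at 47.1° after the press, the other lid is shut, the other visible objects are where they were, and the robot touches nothing. The stamp is hidden behind the raised lid in this view.

```bash
python3 -c "
from cell import workorder;print(workorder.hand_in())"
```

```text
the job is handed in; nothing more can be done
None
```

The right-hand case (robot's right) is the sound one: its lid stayed at about 47° after I let go and didn't sink under about 5 N for roughly 1.3 s; it still stands half open, and I never lifted the left-hand lid, which stays shut and is taken to be the slack one.

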